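# Clear the flap, draw the filter plate, show it over the tray

### The job

Take the hold-down weight off the flap of the filter housing and hang it by its eye on the peg of the stand, letting go of it; then lift the flap fully open so that it stays open by itself, draw the filter plate out and finish while still holding the plate in the gripper, upright and still, over the middle of the catch tray and well clear above it. Leave the other things on the bench where they are.

Things in the scene. Friction and masses are not known exactly. Their poses are not given: they have to be found in the camera images.
- weight: hold-down weight, bare steel, about 0.45 kg: a flat slab 44 x 90 x 12 mm (x, y, z) with an upright lug in its middle, lug 8 mm thick along its x, 50 mm wide along its y, its top 105 mm above the underside. At the start it stands on the closed flap, lug up, behind the flap's bar. Origin: centre of the slab's underside; z up. The lug can be pinched near its top, along x.
- eye (a point): centre of the round through hole (26 mm diameter, axis along the weight's x) in the weight's lug, 45 mm above the weight's underside; axes as the weight
- stand: dark steel peg stand, fixed: foot 110 x 100 x 10 mm, post 20 mm thick (x from 0 to 20 mm), 30 mm wide, 177 mm high; a single level steel peg sticks out of the post towards the stand's -x (roughly towards the robot). It may be left or right of the housing. Origin: centre of the foot's underside.
- peg_mid (a point): point on the peg's axis, 165 mm above the bench; axes as the stand. The peg has 8 mm diameter and lies along x: its root at the post is 45 mm from here in +x; its end, a 13 mm ball, has its centre 40 mm from here in -x. An eye hung on it sits with its centre 9 mm below the axis.
- housing: grey sheet-steel filter housing, fixed: box 150 x 180 x 110 mm (x, y, z), walls and floor 5 mm, open on top under the flap; a short pipe stub on its +y side reaches 120 mm from the middle. Inside, upright guide ribs at the middle of the -x and +x walls hold the filter plate. Origin: centre of the underside, x pointing roughly away from the robot to the hinge side.
- flap_bar (a point): middle of the flap's handle: a round steel bar, 10 mm diameter, 100 mm long along the flap's y, on two stubs 90 mm apart, its axis 25 mm above the flap's upper face; 9 mm in from the flap's free edge. From flap_hinge it lies, with the flap shut, 145 mm in the housing's -x and 31 mm up; it turns with the flap
- flap_hinge (a point): middle of the flap's hinge axis, which runs along the housing's y at the top of its far (+x) wall, 75 mm from the housing's middle and 110 mm above the bench; axes as the housing
- flap (a joint): flap angle in rad: 0 shut (level), 1.57 upright, 1.85 fully open against its stop. The flap is 154 x 184 x 6 mm, 0.22 kg; its free edge is on the robot's side and swings up and away from the robot. The hinge is stiff (0.3 N m of friction) so the flap stays where it is left; lifting it takes about 3 N at the bar
- plate: aluminium filter plate on edge in the housing, hidden under the flap: 124 mm long (x), 8 thick (y), 75 high, with a tab in the middle of its top edge, 44 mm long, 8 thick, up to 95 mm above the underside; 0.14 kg. It stands on the housing's floor, tab's top 10 mm below the rim, with 3 mm play in its guides; drawn straight up. Origin: middle of its lower edge; z up.
- tray: shallow aluminium catch tray, fixed, 150 x 180 x 22 mm (x, y, z), on the other side of the housing from the stand. Origin: centre of its underside.
- hub_a: flanged steel hub, loose bystander, 90 mm diameter, 44 mm high; origin under its centre
- hub_b: flanged steel hub, bystander like hub_a
- hub_c: flanged steel hub, bystander like hub_a
- bottle: white bottle, 66 mm diameter, 190 mm high, bystander; origin under its centre
- jar: clear jar, 70 mm diameter, 80 mm high, bystander; origin under its centre
- brush: hand brush lying on the bench, bystander
- wrench: wrench lying on the bench, bystander

How it is judged:
By the outcome, as a careful person would: the job done as asked, in the order asked, and still so for the second after the job is handed in, while the arm keeps its last pose, push and grip.
It also fails if it takes over 69 s, if anything falls off the work surface, if the arm or the gripper's body presses on something with over 40 N, if the wrist force passes 120 N, or if a joint passes its speed limit or range.

### The arm

A 6-joint arm with a two-finger parallel gripper is mounted at the origin on the work surface. World frame = base frame: x ahead of the robot, y to its left, z up, the work surface at z = 0. Lengths are in m, angles in rad, forces in N, time in s.
With the tool pointing down it reaches from about 0.325 to 1 m from the base axis. Payload 5.1 kg.
Tool frame: the origin (TCP) lies at the very end of the fingers, on their centre line; the grasp point (between the pads) lies 19 mm behind it (robot.pinch_z is the distance from the TCP to the grasp point, in m); z points along the fingers, y is the line along which they close (so a half turn about z gives the same grasp; the last joint's range is limited). The gripper opens to 85 mm and grips with 20 to 120 N. Pads are 22 mm wide; open, the fingers measure 114 mm over their backs; the gripper's body (76 mm by 85 mm) begins 54 mm behind the grasp point. The pads swing forward as they close: fully open they stand 13 mm farther back than shut.
Start: joints at [1.241, 0.124, 1.65, -0, 1.367, -0.083], TCP at [0.159, 0.63, 0.231] pointing down, gripper open.
Joint ranges: [-2.61, 2.61], [-1.02, 2.33], [0.03, 2.71], [-1.35, 4.49], [0.32, 2.68], [-2.91, 2.91]. Speed limits (rad/s): [2.57, 2.57, 3.14, 3.14, 3.14, 3.14].

### API

Orientations are given as [roll, pitch, yaw] about the fixed x, y, z axes, in that order (R = Rz(yaw) Ry(pitch) Rx(roll)).
In Python, from plant import robot gives the robot as it stands.
- The arm moves only by the shell command python3 -m inch 'ROWS' [FORCE]. ROWS is JSON, a list of rows, each an object with "gripper": the finger opening in m, from 0 to 0.0854; "offset": the shift along the world's x, y, z in m, a list of three; "rot": the turn, a rotation vector about the world's x, y, z in degrees, a list of three. In form: [{"gripper": gripper, "offset": [dx, dy, dz], "rot": [ax, ay, az]}, ...]. A call has 1 to 10 rows; each row shifts and turns the commanded pose from where the row before left it; what a row does not reach is not made up. A row lasts 1/10 s, in which the tool goes at most 50 mm and 8.59 degrees, less where a joint would pass 70% of its speed; a pose out of reach is approached as far as the arm can. A call is refused whole if a number of a shift passes 0.05 or a number of a turn 8.59, either way. A call with a gripper value outside its range is refused whole. The fingers move at their own pace and stop on an object; FORCE is the grip in N (left out, the last holds). Time passes only in rows, so rows that do not move let the fingers close. It gives the time, the measured TCP pose, the force, the opening and the grip force at its end, in the units of the state.
- robot.sense(): the state, without advancing time (a new reading comes with each control period).
- robot.snapshot(name): name is "scene" or "top" or "wrist"; returns a dict with "color" (400x640x3 uint8, red, green, blue), "fx", "fy", "cx", "cy" (pixels), "rvec" (rotation vector, rad) and "tvec" (3), from world to camera coordinates, as OpenCV has them. Camera axes: x right, y down, z forward; pixel columns grow to the right and rows downward; lengths in m; the calibration is good to about 2 mm. The wrist camera is an equidistant fisheye: a pixel r from the principal point sees the ray r / f radians off the axis. A picture is of the moment at which its call begins. There is no depth.
- robot.finish_job(): hands the job in; it is judged then, once.
The state is a dict: "time_s": time; "joint_positions": joint angles; "dq": joint speeds; "joint_torque": joint torques, N m; "ee_pos": TCP position; "ee_rot": TCP orientation; "force": force on the tool from outside, world axes, zero at the start; "moment": the same for the moment, N m; "grip_width": finger opening in m; "finger_force": force on a finger pad.
Only numpy, scipy, OpenCV 4.12 (cv2) and the standard library are available. Lean on these libraries where they do the work, as an engineer would, in place of code of your own. Each camera call takes 0.05 s, during which the arm holds its last target. There are 200 camera calls.

## Working session

There is one attempt and no reset: what is moved stays moved. The work goes in short steps, Python scripts to look and compute and a shell command to move; the robot and the scene stay as the last step left them, time stands still between calls to the robot, and variables do not carry over. Pictures are saved under pics/ and viewed, at most 10 in all, crops included, and the job is handed in when it is done.

```bash
mkdir -p pics; ls; cat > h.py <<'E'
import numpy as np, cv2, json
from plant import robot
def snap(n,save=None):
    s=robot.snapshot(n)
    if save: cv2.imwrite('pics/'+save,cv2.cvtColor(s['color'],cv2.COLOR_RGB2BGR))
    return s
def ray(s,u,v,wrist=False):
    R=cv2.Rodrigues(np.array(s['rvec'],float))[0]; t=np.array(s['tvec'],float).ravel()
    x=(u-s['cx'])/s['fx']; y=(v-s['cy'])/s['fy']
    if wrist:
        r=np.hypot(x,y); d=np.array([x/r*np.sin(r),y/r*np.sin(r),np.cos(r)]) if r>1e-9 else np.array([0,0,1.])
    else: d=np.array([x,y,1.])
    d=R.T@d; return -R.T@t, d/np.linalg.norm(d)
def onz(s,u,v,z,w=False):
    o,d=ray(s,u,v,w); return o+d*(z-o[2])/d[2]
def tri(*rs):
    A=0;b=0
    for o,d in rs:
        P=np.eye(3)-np.outer(d,d); A=A+P; b=b+P@o
    p=np.linalg.solve(A,b); return p,[np.linalg.norm((np.eye(3)-np.outer(d,d))@(p-o)) for o,d in rs]
def proj(s,p):
    q=cv2.Rodrigues(np.array(s['rvec'],float))[0]@np.array(p)+np.array(s['tvec'],float).ravel()
    return s['fx']*q[0]/q[2]+s['cx'],s['fy']*q[1]/q[2]+s['cy']
E
python3 - <<'E'
from h import *
import pickle
d={}
for n in('scene','top','wrist'):
    d[n]=snap(n,n+'0.png'); s=d[n]; o,_=ray(s,s['cx'],s['cy']); print(n,s['fx'],s['cx'],s['cy'],o,_)
pickle.dump(d,open('s0.pkl','wb'))
print(robot.sense())
E
```

```text
pics
scene 364.0164063152152 324.28197571600793 194.55446375955245 [ 0.88527637 -0.56252573  1.03816057] [-0.27437954  0.44769189 -0.85105102]
top 442.20733584811416 324.23471089986145 196.7924478864168 [ 0.44997717 -0.08391947  1.43375566] [ 0.1031632   0.00164474 -0.99466308]
wrist 309.70691628693146 323.58207800237847 193.5860887928631 [0.08827574 0.6477018  0.37277548] [ 0.27821502 -0.07256734 -0.95777366]
{'time_s': 0.15, 'joint_positions': array([ 1.24139435e+00,  1.24352967e-01,  1.65135466e+00, -3.99031609e-05,
        1.36753078e+00, -8.26068674e-02]), 'dq': array([-0.00175499, -0.00504377, -0.00543261, -0.00090398,  0.00285058,
       -0.00028085]), 'joint_torque': array([ 8.62342176e-05, -4.24221647e+01, -3.66017139e+01, -1.62452852e-04,
        4.62652330e-03,  2.16813976e-05]), 'ee_pos': array([0.15868029, 0.62983797, 0.23034026]), 'ee_rot': array([-3.13994929e+00, -9.68608738e-05,  2.89480556e+00]), 'force': array([ 0.87415533,  0.30743319, -0.82020548]), 'moment': array([-0.02090284,  0.00499351, -0.03000876]), 'finger_force': 0.0, 'grip_width': 0.0853586422091458}
```

View pics/scene0.png

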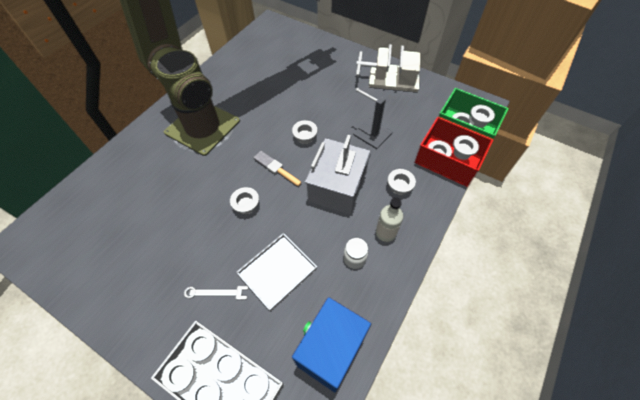

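View pics/top0.png

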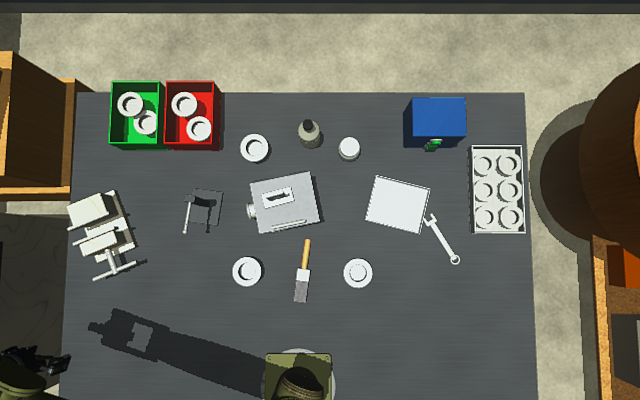

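The scene view shows the housing at (338,175) with the weight on it at (345,160), the stand at (375,120), and the tray at (277,270). In the top view the housing is at (283,203), the stand at (203,208), and the tray at (398,203). I'll enlarge both next.

```bash
python3 - <<'E'
from h import *
a=cv2.imread('pics/top0.png')[165:245,170:330]; b=cv2.imread('pics/scene0.png')[80:215,290:430]
cv2.imwrite('pics/tc.png',cv2.resize(a,None,fx=5,fy=5,interpolation=cv2.INTER_CUBIC))
cv2.imwrite('pics/sc.png',cv2.resize(b,None,fx=4.4,fy=4.4,interpolation=cv2.INTER_CUBIC))
E
```

```text
(no output)
```

View pics/tc.png

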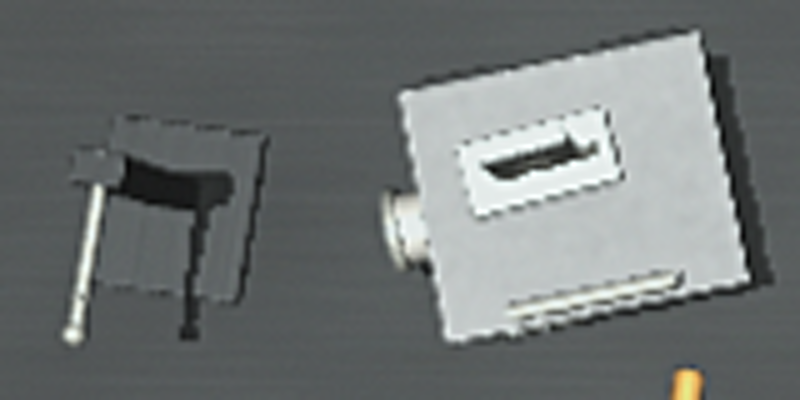

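View pics/sc.png

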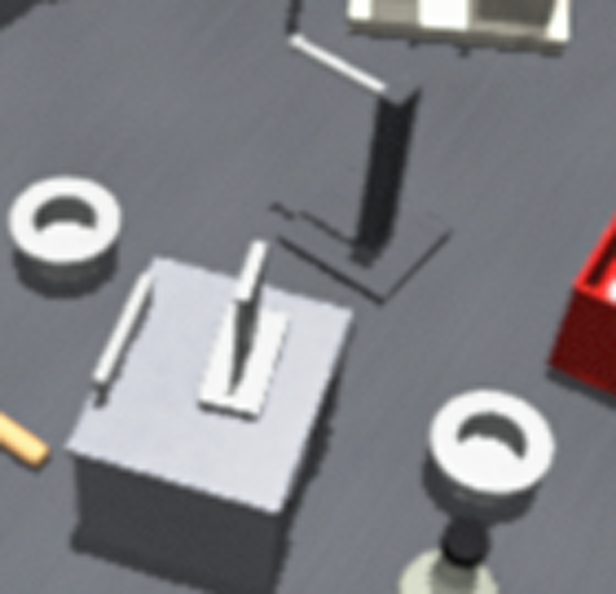

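The top crop shows the flap corners at (400,92), (700,32), (750,283) and (448,343), with the slab, the bar, and the peg running from (73,338) to (98,185). The scene crop shows the lug top from (262,243) to (240,297) and the peg from (294,40) to (383,90). Next I'll convert these to world points.

```bash
cat > m.py <<'E'
from h import *
import pickle
np.set_printoptions(precision=4,suppress=True)
d=pickle.load(open('s0.pkl','rb')); T=d['top'];S=d['scene']
tc=lambda x,y:(170+(x+.5)/5-.5,165+(y+.5)/5-.5)
sc=lambda x,y:(290+(x+.5)/4.4-.5,80+(y+.5)/4.4-.5)
def poly(name,pts,z):
    P=np.array([onz(T,*tc(*p),z) for p in pts]); c=P.mean(0)
    e=[np.linalg.norm(P[i]-P[(i+1)%4]) for i in range(4)]
    v=(P[0]-P[3])+(P[1]-P[2]); v2=(P[0]-P[1])+(P[3]-P[2])
    print(name,c,'edges',np.array(e),'yaw',np.degrees(np.arctan2(v[1],v[0])),np.degrees(np.arctan2(v2[1],v2[0]))-90)
poly('flap',[(400,92),(700,32),(750,283),(448,343)],.116)
poly('slab',[(460,147),(605,107),(622,180),(478,218)],.128)
poly('foot',[(115,115),(268,133),(240,303),(95,283)],.01)
for n,a,b in(('ball',(73,338),(294,40)),('root',(98,185),(383,90))):
    print(n,tri(ray(T,*tc(*a)),ray(S,*sc(*b))),onz(T,*tc(*a),.165),onz(S,*sc(*b),.165))
print('bar top',onz(T,*tc(510,310),.143),onz(T,*tc(682,275),.143))
print('bar scene',onz(S,*sc(103,375),.143),onz(S,*sc(150,277),.143))
print('lug',onz(S,*sc(262,243),.221),onz(S,*sc(240,297),.221))
g=cv2.cvtColor(T['color'],cv2.COLOR_RGB2GRAY)
m=np.zeros_like(g); m[165:245,355:440]=(g[165:245,355:440]>150)*255
m=cv2.morphologyEx(m,cv2.MORPH_OPEN,np.ones((9,9)))
c=max(cv2.findContours(m,0,2)[0],key=cv2.contourArea); r=cv2.minAreaRect(c); print('tray',r,onz(T,*r[0],.01))
for n,u,v in(('hubL',247,271),('hubM',358,271),('hubtop',255,148),('jar',349,148),('bottle',309,125)): print(n,onz(T,u,v,.05))
E
python3 m.py
```

```text
flap [0.5709 0.0371 0.116 ] edges [0.1839 0.1543 0.1829 0.1536] yaw 11.66562691256342 11.483909567145204
slab [0.5839 0.0559 0.128 ] edges [0.0893 0.0449 0.0881 0.0438] yaw 14.326819614738968 15.366456697630525
foot [0.566 0.302 0.01 ] edges [0.1003 0.1112 0.0946 0.1094] yaw -6.346696867142223 -7.111980678053243
ball (array([0.4772, 0.3164, 0.1686]), [np.float64(0.0017883502878304528), np.float64(0.0017883502878303713)]) [0.4787 0.3187 0.165 ] [0.4742 0.3187 0.165 ]
root (array([0.5632, 0.3034, 0.1708]), [np.float64(0.003556999839992279), np.float64(0.003556999839992278)]) [0.5667 0.3074 0.165 ] [0.5585 0.3064 0.165 ]
bar top [0.4961 0.0714 0.143 ] [ 0.5168 -0.0287  0.143 ]
bar scene [ 0.5119 -0.0191  0.143 ] [0.4938 0.0723 0.143 ]
lug [0.5762 0.081  0.221 ] [0.5867 0.0334 0.221 ]
tray ((396.55706787109375, 204.46633911132812), (54.7857551574707, 44.66569519042969), 14.470293045043945) [ 0.5733 -0.3153  0.01  ]
hubL [0.3621 0.1566 0.05  ]
hubM [ 0.3631 -0.1866  0.05  ]
hubtop [0.7491 0.1392 0.05  ]
jar [ 0.7498 -0.16    0.05  ]
bottle [ 0.8243 -0.0323  0.05  ]
```

View pics/wrist0.png

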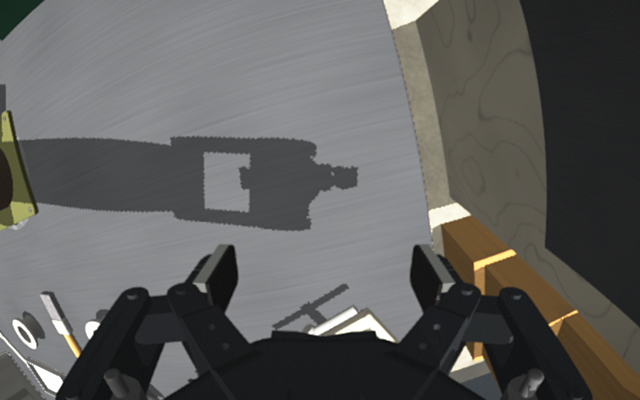

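```bash
python3 -m inch '[{"gripper":0.085,"offset":[0,0,0.04],"rot":[0,0,0]},{"gripper":0.085,"offset":[0,0,0.04],"rot":[0,0,0]},{"gripper":0.06,"offset":[0.0265,-0.0358,0],"rot":[0,0,-7.75]},{"gripper":0.06,"offset":[0.0265,-0.0358,0],"rot":[0,0,-7.75]},{"gripper":0.06,"offset":[0.0265,-0.0358,0],"rot":[0,0,-7.75]},{"gripper":0.06,"offset":[0.0265,-0.0358,0],"rot":[0,0,-7.75]},{"gripper":0.06,"offset":[0.0265,-0.0358,0],"rot":[0,0,-7.75]},{"gripper":0.06,"offset":[0.0265,-0.0358,0],"rot":[0,0,-7.75]},{"gripper":0.06,"offset":[0.0265,-0.0358,0],"rot":[0,0,-7.75]},{"gripper":0.06,"offset":[0.0265,-0.0358,0],"rot":[0,0,-7.75]}]' 60
python3 -m inch '[{"gripper":0.06,"offset":[0.0265,-0.0358,0],"rot":[0,0,0]},{"gripper":0.06,"offset":[0.0265,-0.0358,0],"rot":[0,0,0]},{"gripper":0.06,"offset":[0.0265,-0.0358,0],"rot":[0,0,0]},{"gripper":0.06,"offset":[0.0265,-0.0358,0],"rot":[0,0,0]},{"gripper":0.06,"offset":[0.0265,-0.0358,0],"rot":[0,0,0]},{"gripper":0.06,"offset":[0.0265,-0.0358,0],"rot":[0,0,0]},{"gripper":0.06,"offset":[0.0265,-0.0358,0],"rot":[0,0,0]},{"gripper":0.06,"offset":[0.0265,-0.0358,0],"rot":[0,0,0]},{"gripper":0.06,"offset":[0,0,0],"rot":[0,0,0]},{"gripper":0.06,"offset":[0,0,0],"rot":[0,0,0]}]'
python3 - <<'E'
from h import *
import pickle
s=snap('wrist','w1.png'); pickle.dump(s,open('w1.pkl','wb'))
E
```

```text
time_s: 1.15
ee_pos: [0.3714, 0.3422, 0.3111]
ee_rot: [-3.142, 0.0, 1.807]
force: [0.8, 0.3, 0.1]
grip_width: 0.0597
finger_force: 0.0
time_s: 2.15
ee_pos: [0.5829, 0.0566, 0.3105]
ee_rot: [-3.14, -0.001, 1.811]
force: [-0.0, -0.2, 0.8]
grip_width: 0.0602
finger_force: 0.0
```

View pics/w1.png

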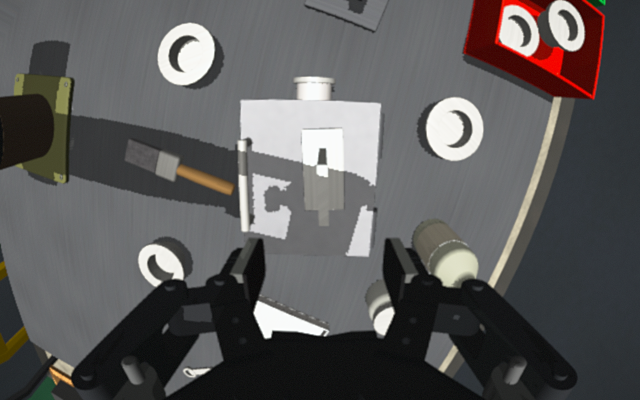

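The wrist view shows the slab at about (304,129) to (345,209), the lug's near top end at (324,225), and the bar from (243,139) to (247,231).

```bash
python3 - <<'E'
from h import *
import pickle
np.set_printoptions(precision=4,suppress=True)
s=pickle.load(open('w1.pkl','rb'))
for n,u,v,z in(('s1',304,129,.128),('s2',343,128,.128),('s3',345,209,.128),('s4',302,209,.128),('lugN',324,225,.221),('barA',243,139,.141),('barB',247,231,.141),('f1',241,100,.116),('f2',382,101,.116),('f3',373,257,.116),('hubN',187,54,.044)):
    print(n,onz(s,u,v,z,True))
im=cv2.cvtColor(s['color'],cv2.COLOR_RGB2GRAY)
for v in (165,180,200,215,222,226): print(v,im[v,296:356:2])
E
```

```text
s1 [0.5522 0.0962 0.128 ]
s2 [0.5916 0.107  0.128 ]
s3 [0.6164 0.0208 0.128 ]
s4 [0.5698 0.0093 0.128 ]
lugN [0.5892 0.034  0.221 ]
barA [0.4932 0.0736 0.141 ]
barB [ 0.515  -0.0268  0.141 ]
f1 [0.4762 0.1115 0.116 ]
f2 [0.6263 0.1459 0.116 ]
f3 [ 0.6689 -0.0362  0.116 ]
hubN [0.3635 0.1585 0.044 ]
165 [110 110 111 107 144 168 169 221 250 214 186 225 229 230 229 223 251 251
 250 251 250 250 251 248 224 222 222 221 220 220]
180 [108 108 110 112 134 143 143 140 144 146 143 142 141 143 142 143 140 137
 137 141 136 137 140 135  96 111 111 111 110 111]
200 [109 107 107 105 133 141 140 137 136 143 141 140 140 141 141 142 140 135
 137 138 134 135 138 135 108 110 109 110 110 111]
215 [109 109 108 110 109 109 108 109 111 110 108 126 142 142 143 141 127 109
 110 109 110 112 113 113 112 112 110 111 110 111]
222 [109 110 110 110 110 108 109 109 109 108 109 116 135 135 136 136 127 110
 112 112 111 110 110 110 111 111 111 110 112 108]
226 [108 108 108 108 107 109 108 108 109 109 109 109 114 114 115 116 114 107
 109 111 109 110 109 110 111 111 111 110 111 112]
```

```bash
python3 -m inch '[{"gripper":0.05,"offset":[0,0.001,-0.03],"rot":[0,0,0]},{"gripper":0.05,"offset":[0,0,-0.03],"rot":[0,0,0]},{"gripper":0.05,"offset":[0,0,-0.03],"rot":[0,0,0]},{"gripper":0.05,"offset":[0,0,-0.0255],"rot":[0,0,0]},{"gripper":0.0,"offset":[0,0,0],"rot":[0,0,0]},{"gripper":0.0,"offset":[0,0,0],"rot":[0,0,0]},{"gripper":0.0,"offset":[0,0,0],"rot":[0,0,0]},{"gripper":0.0,"offset":[0,0,0],"rot":[0,0,0]},{"gripper":0.0,"offset":[0,0,0],"rot":[0,0,0]},{"gripper":0.0,"offset":[0,0,0],"rot":[0,0,0]}]' 70
```

```text
time_s: 3.2
ee_pos: [0.5836, 0.0589, 0.1979]
ee_rot: [3.139, -0.0, 1.813]
force: [-2.1, 2.2, 6.0]
grip_width: 0.0066
finger_force: 72.2
```

```bash
python3 -m inch '[{"gripper":0.0,"offset":[0,0,0.03],"rot":[0,0,0]},{"gripper":0.0,"offset":[0,0,0.04],"rot":[0,0,0]},{"gripper":0.0,"offset":[0,0,0.03],"rot":[0,0,0]},{"gripper":0.0,"offset":[-0.0214,0.0376,0],"rot":[0,0,-2.9]},{"gripper":0.0,"offset":[-0.0214,0.0376,0],"rot":[0,0,-2.9]},{"gripper":0.0,"offset":[-0.0214,0.0376,0],"rot":[0,0,-2.9]},{"gripper":0.0,"offset":[-0.0214,0.0376,0],"rot":[0,0,-2.9]},{"gripper":0.0,"offset":[-0.0214,0.0376,0],"rot":[0,0,-2.9]},{"gripper":0.0,"offset":[-0.0214,0.0376,0],"rot":[0,0,-2.9]},{"gripper":0.0,"offset":[-0.0214,0.0376,0],"rot":[0,0,-2.9]}]'
python3 -m inch '[{"gripper":0.0,"offset":[0,0,0],"rot":[0,0,0]},{"gripper":0.0,"offset":[0,0,0],"rot":[0,0,0]},{"gripper":0.0,"offset":[0,0,0],"rot":[0,0,0]}]'
python3 - <<'E'
from h import *
import pickle
d={n:snap(n,n+'2.png') for n in('wrist','scene','top')}; pickle.dump(d,open('s2.pkl','wb'))
w=d['wrist']['color'][:,:,::-1]; s=cv2.resize(d['scene']['color'][30:130,310:430,::-1],(480,400),interpolation=cv2.INTER_CUBIC)
cv2.imwrite('pics/c2.png',np.hstack([w[:,200:520],s]))
E
```

```text
time_s: 4.2
ee_pos: [0.4317, 0.3225, 0.2943]
ee_rot: [-3.141, 0.002, 1.456]
force: [1.8, 0.4, -4.5]
grip_width: 0.0067
finger_force: 70.8
time_s: 4.5
ee_pos: [0.4332, 0.3209, 0.2948]
ee_rot: [-3.141, 0.001, 1.458]
force: [0.1, -0.4, -5.0]
grip_width: 0.0064
finger_force: 70.8
```

View pics/c2.png

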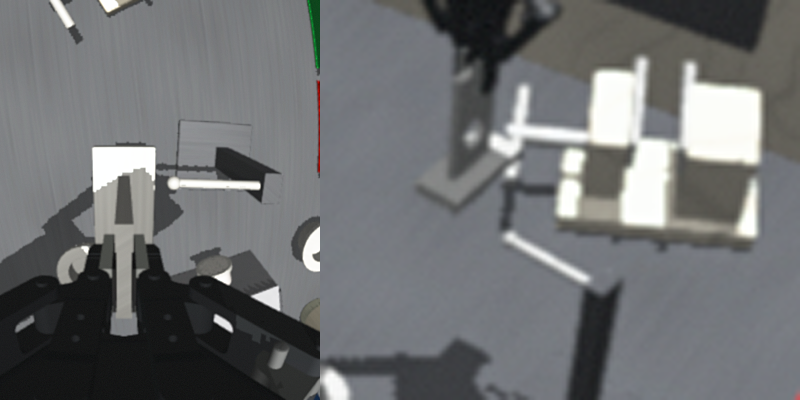

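In the wrist half of the picture the peg ball is at (374,183), its root at (461,185), and the slab's far edge runs from (293,147) to (355,147).

```bash
python3 - <<'E'
from h import *
import pickle
np.set_printoptions(precision=4,suppress=True)
d=pickle.load(open('s2.pkl','rb')); s=d['wrist']; S=d['scene'];T=d['top']
g=cv2.cvtColor(s['color'],cv2.COLOR_RGB2GRAY)
m=np.zeros_like(g); m[172:196,364:466]=(g[172:196,364:466]>170)*255
for c0,c1 in((366,381),(385,400),(420,435),(450,463)):
    v,u=np.nonzero(m[:,c0:c1]); print(c0,u.mean()+c0,v.mean(),onz(s,u.mean()+c0,v.mean(),.165,True))
sc=lambda x,y:(310+(x-320+.5)/4-.5,30+(y+.5)/4-.5)
print('ball tri',tri(ray(s,374,183,True),ray(S,*sc(510,238))),'root',tri(ray(s,461,185,True),ray(S,*sc(592,282))))
for u,v in((293,147),(355,147)): print('slab far',onz(s,u,v,.225,True))
st=robot.sense(); print(st['ee_pos'])
o,dd=ray(s,s['cx'],s['cy'],True); print(o)
E
```

```text
366 374.00787401574803 182.74015748031496 [0.4798 0.3169 0.165 ]
385 392.2173913043478 183.34782608695653 [0.4969 0.3144 0.165 ]
420 427.15384615384613 184.4102564102564 [0.531  0.3098 0.165 ]
450 454.4605263157895 185.4078947368421 [0.5597 0.3058 0.165 ]
ball tri (array([0.4788, 0.3167, 0.1667]), [np.float64(0.0008494691244735922), np.float64(0.0008494691244736268)]) root (array([0.5638, 0.3058, 0.1683]), [np.float64(0.0016430723523940308), np.float64(0.0016430723523939775)])
slab far [0.4176 0.3656 0.225 ]
slab far [0.4602 0.3608 0.225 ]
[0.4337 0.3206 0.2955]
[0.4424 0.3938 0.4373]
```

```bash
python3 -m inch '[{"gripper":0.0,"offset":[0,0.003,-0.03],"rot":[0,0,-1]},{"gripper":0.0,"offset":[0,0,-0.04],"rot":[0,0,0]},{"gripper":0.0,"offset":[0,0,-0.0235],"rot":[0,0,0]},{"gripper":0.0,"offset":[0,0,0],"rot":[0,0,0]},{"gripper":0.0,"offset":[0,0,0],"rot":[0,0,0]},{"gripper":0.0,"offset":[0,0,0],"rot":[0,0,0]}]'
python3 - <<'E'
from h import *
d=[snap('wrist'),snap('scene')]
w=d[0]['color'][:,200:520,::-1]; s=cv2.resize(d[1]['color'][30:130,310:430,::-1],(480,400),interpolation=cv2.INTER_CUBIC)
cv2.imwrite('pics/c3.png',np.hstack([w,s])); print(robot.sense()['ee_pos'])
E
```

```text
time_s: 5.25
ee_pos: [0.4345, 0.3251, 0.205]
ee_rot: [3.138, -0.003, 1.44]
force: [-0.6, 0.1, -4.4]
grip_width: 0.0062
finger_force: 70.9
[0.43434108 0.32524137 0.20497985]
```

View pics/c3.png

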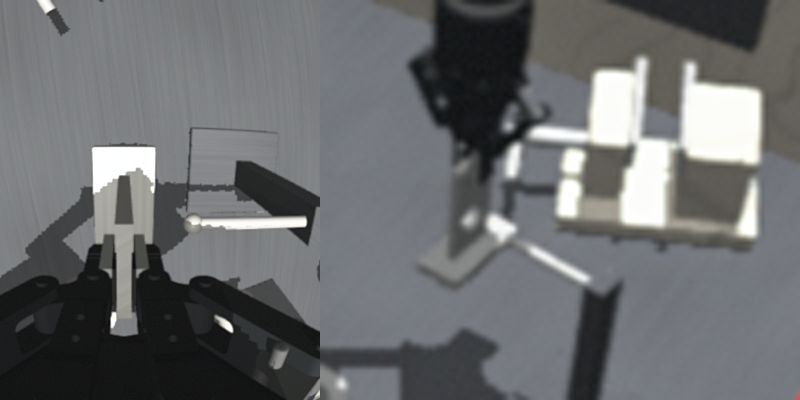

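The hole at (467,215) in the scene half lies on the extension of the peg line, so I'll insert.

```bash
python3 -m inch '[{"gripper":0.0,"offset":[0.01,-0.0013,-0.0025],"rot":[0,0,0]},{"gripper":0.0,"offset":[0.01,-0.0013,0],"rot":[0,0,0]},{"gripper":0.0,"offset":[0.01,-0.0013,0],"rot":[0,0,0]},{"gripper":0.0,"offset":[0.01,-0.0013,0],"rot":[0,0,0]},{"gripper":0.0,"offset":[0.01,-0.0013,0],"rot":[0,0,0]},{"gripper":0.0,"offset":[0,0,0],"rot":[0,0,0]}]'
python3 -m inch '[{"gripper":0.0,"offset":[0.01,-0.0013,0],"rot":[0,0,0]},{"gripper":0.0,"offset":[0.01,-0.0013,0],"rot":[0,0,0]},{"gripper":0.0,"offset":[0.01,-0.0013,0],"rot":[0,0,0]},{"gripper":0.0,"offset":[0.008,-0.001,0],"rot":[0,0,0]},{"gripper":0.0,"offset":[0,0,0],"rot":[0,0,0]},{"gripper":0.0,"offset":[0,0,0],"rot":[0,0,0]}]'
python3 - <<'E'
from h import *
d=[snap('wrist'),snap('scene')]
w=d[0]['color'][:,200:520,::-1]; s=cv2.resize(d[1]['color'][30:130,310:430,::-1],(480,400),interpolation=cv2.INTER_CUBIC)
cv2.imwrite('pics/c4.png',np.hstack([w,s]))
E
```

```text
time_s: 5.95
ee_pos: [0.4845, 0.3179, 0.1998]
ee_rot: [3.141, 0.0, 1.44]
force: [0.5, -0.8, -4.2]
grip_width: 0.0066
finger_force: 70.8
time_s: 6.55
ee_pos: [0.5211, 0.3132, 0.1997]
ee_rot: [-3.141, 0.0, 1.441]
force: [0.3, 0.5, -5.9]
grip_width: 0.0069
finger_force: 70.8
```

View pics/c4.png

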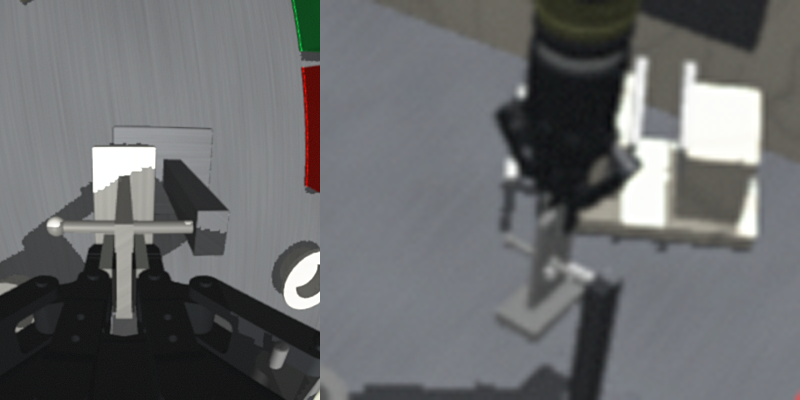

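The peg passes through the eye, with the ball at (55,227) on the near side. I'll lower the weight until the peg takes its load.

```bash
python3 -m inch '[{"gripper":0.0,"offset":[0,0,-0.003],"rot":[0,0,0]},{"gripper":0.0,"offset":[0,0,-0.003],"rot":[0,0,0]},{"gripper":0.0,"offset":[0,0,-0.001],"rot":[0,0,0]},{"gripper":0.0,"offset":[0,0,0],"rot":[0,0,0]},{"gripper":0.0,"offset":[0,0,0],"rot":[0,0,0]}]'
```

```text
time_s: 7.15
ee_pos: [0.5209, 0.3134, 0.1928]
ee_rot: [-3.141, -0.0, 1.441]
force: [-1.2, -0.1, -3.8]
grip_width: 0.0067
finger_force: 71.1
```

```bash
python3 -m inch '[{"gripper":0.0,"offset":[0,0,-0.001],"rot":[0,0,0]},{"gripper":0.0,"offset":[0,0,-0.001],"rot":[0,0,0]},{"gripper":0.0,"offset":[0,0,0],"rot":[0,0,0]},{"gripper":0.0,"offset":[0,0,0],"rot":[0,0,0]}]'
```

```text
time_s: 7.55
ee_pos: [0.5211, 0.3134, 0.1925]
ee_rot: [3.141, -0.0, 1.441]
force: [-3.7, -1.6, 5.6]
grip_width: 0.0062
finger_force: 72.3
```

```bash
python3 -m inch '[{"gripper":0.012,"offset":[0,0,0],"rot":[0,0,0]},{"gripper":0.016,"offset":[0,0,0],"rot":[0,0,0]},{"gripper":0.03,"offset":[0,0,0],"rot":[0,0,0]},{"gripper":0.03,"offset":[0,0,0],"rot":[0,0,0]},{"gripper":0.03,"offset":[0,0,0.01],"rot":[0,0,0]},{"gripper":0.03,"offset":[0,0,0.025],"rot":[0,0,0]},{"gripper":0.03,"offset":[0,0,0.03],"rot":[0,0,0]},{"gripper":0.03,"offset":[0,0,0.03],"rot":[0,0,0]},{"gripper":0.03,"offset":[0,0,0],"rot":[0,0,0]}]'
python3 - <<'E'
from h import *
d=[snap('wrist'),snap('scene')]
w=d[0]['color'][:,200:520,::-1]; s=cv2.resize(d[1]['color'][30:130,310:430,::-1],(480,400),interpolation=cv2.INTER_CUBIC)
cv2.imwrite('pics/c5.png',np.hstack([w,s])); print(robot.sense()['ee_pos'])
E
```

```text
time_s: 8.45
ee_pos: [0.5233, 0.3144, 0.2929]
ee_rot: [3.133, -0.006, 1.441]
force: [0.0, -1.2, 0.7]
grip_width: 0.0297
finger_force: 0.0
[0.52149972 0.31351109 0.28733401]
```

View pics/c5.png

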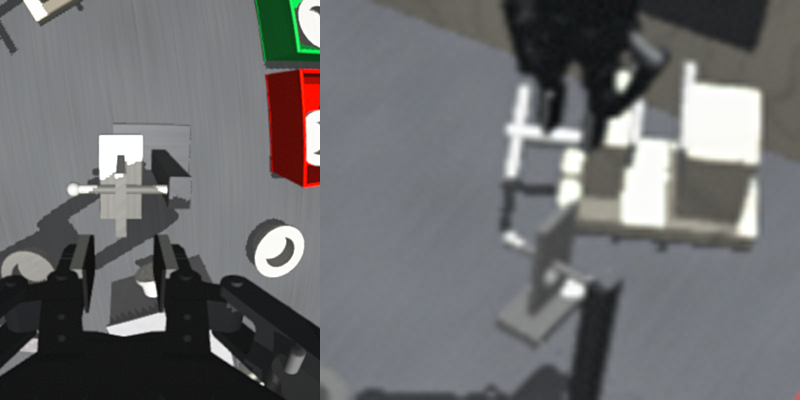

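The weight hangs on the peg: in the wrist view the peg passes through the lug at row 188, and the gripper is clear. Next I'll grip the flap bar.

```bash
python3 -m inch '[{"gripper":0.04,"offset":[-0.0025,-0.0414,0],"rot":[0,0,2.7]},{"gripper":0.04,"offset":[-0.0025,-0.0414,0],"rot":[0,0,2.7]},{"gripper":0.04,"offset":[-0.0025,-0.0414,0],"rot":[0,0,2.7]},{"gripper":0.04,"offset":[-0.0025,-0.0414,0],"rot":[0,0,2.7]},{"gripper":0.04,"offset":[-0.0025,-0.0414,0],"rot":[0,0,2.7]},{"gripper":0.04,"offset":[-0.0025,-0.0414,0],"rot":[0,0,2.7]},{"gripper":0.04,"offset":[-0.0025,-0.0414,0],"rot":[0,0,2.7]},{"gripper":0.04,"offset":[0,0,-0.04],"rot":[0,0,0]},{"gripper":0.04,"offset":[0,0,-0.04],"rot":[0,0,0]},{"gripper":0.04,"offset":[0,0,0],"rot":[0,0,0]}]'
python3 -m inch '[{"gripper":0.04,"offset":[0,0,0],"rot":[0,0,0]},{"gripper":0.04,"offset":[0,0,0],"rot":[0,0,0]}]'
python3 - <<'E'
from h import *
np.set_printoptions(precision=4,suppress=True)
s=snap('wrist','w6.png'); st=robot.sense(); print(st['ee_pos'],st['ee_rot'])
g=cv2.cvtColor(s['color'],cv2.COLOR_RGB2GRAY)
# where the bar ends should project (equidistant) 
R=cv2.Rodrigues(np.array(s['rvec'],float))[0];t=np.array(s['tvec'],float).ravel()
for p in((.4932,.0736,.146),(.504,.0234,.146),(.515,-.0268,.146)):
    q=R@np.array(p)+t; r=np.hypot(q[0],q[1]); a=np.arctan2(r,q[2])
    u=s['cx']+s['fx']*a*q[0]/r; v=s['cy']+s['fy']*a*q[1]/r; print(u,v)
    print(g[int(round(v)),int(u)-24:int(u)+25:2])
E
```

```text
time_s: 9.55
ee_pos: [0.4986, 0.0233, 0.1977]
ee_rot: [-3.127, -0.004, 1.77]
force: [-0.5, -0.2, -0.8]
grip_width: 0.0402
finger_force: 0.0
time_s: 9.75
ee_pos: [0.5046, 0.0237, 0.2078]
ee_rot: [3.139, 0.001, 1.771]
force: [0.9, 0.1, -0.4]
grip_width: 0.0396
finger_force: 0.0
[0.5049 0.0237 0.2083] [3.1379 0.001  1.7714]
320.74080988187796 135.83060720509334
[112 110 110 112 112 106 169 228 195 147 127 146 142 121 121 168 224 224
 224 223 224 222 221 222 221]
321.7001075587779 209.33693206018611
[ 57  57  56  57  57  55  74 106  99 113 129 135 125 114  95  88 108 107
 106 106 107 105 106 106 106]
322.8408716547726 272.33978039595604
[110 110 110 110 113 111 104  98 102 103 103 103 104 106 104 104 104 105
 104 103 101 102 102 103 102]
```

```bash
python3 -m inch '[{"gripper":0.04,"offset":[-0.0015,0,-0.03],"rot":[0,0,0]},{"gripper":0.04,"offset":[0,0,-0.03],"rot":[0,0,0]},{"gripper":0.04,"offset":[0,0,-0.021],"rot":[0,0,0]},{"gripper":0.04,"offset":[0,0,0],"rot":[0,0,0]},{"gripper":0.0,"offset":[0,0,0],"rot":[0,0,0]},{"gripper":0.0,"offset":[0,0,0],"rot":[0,0,0]},{"gripper":0.0,"offset":[0,0,0],"rot":[0,0,0]},{"gripper":0.0,"offset":[0,0,0],"rot":[0,0,0]},{"gripper":0.0,"offset":[0,0,0],"rot":[0,0,0]}]' 40
python3 - <<'E'
import numpy as np
np.set_printoptions(precision=4,suppress=True)
from plant import robot
p=robot.sense()['ee_pos'];print(p)
# arc: bar rel hinge (-.145,.031) in housing x,z ; tilt = th*0.45 ; TCP = bar + d*toolz, toolz=(-sin a,-cos a)
prev=None; d=.014
for th in range(0,66,5):
    t=np.radians(th); a=t*.4
    b=np.array([-.145*np.cos(t)+.031*np.sin(t), .145*np.sin(t)+.031*np.cos(t)])+d*np.array([-np.sin(a),-np.cos(a)])
    if prev is not None:
        k=b-prev; print(th,'dxyz',k[0]*np.cos(.203),k[0]*np.sin(.203),k[1])
    prev=b
E
```

```text
time_s: 10.7
ee_pos: [0.5023, 0.0232, 0.1275]
ee_rot: [3.141, 0.001, 1.771]
force: [-6.7, -1.4, 5.8]
grip_width: 0.0081
finger_force: 39.1
[0.5023 0.0232 0.1275]
5 dxyz 0.002708227702659053 0.0005574486435737083 0.0125281467609872
10 dxyz 0.003765435064290666 0.0007750591528890969 0.012213982640458594
15 dxyz 0.004790929837859872 0.000986142094680439 0.011807026218224999
20 dxyz 0.00577691483842538 0.001189092533674032 0.011310483444532345
25 dxyz 0.006715897287676761 0.0013823681922018472 0.010728241744163508
30 dxyz 0.007600745824901262 0.0015645011850663971 0.010064840298677658
35 dxyz 0.008424744762837222 0.0017341091873062312 0.009325435368952154
40 dxyz 0.009181645175515441 0.0018899059498729762 0.008515760922103585
45 dxyz 0.009865712429307595 0.0020307110831951185 0.007642084862600165
50 dxyz 0.010471769795474184 0.002155459034176385 0.006711161200831581
55 dxyz 0.010995237812332614 0.0022632071883162464 0.005730178523319432
60 dxyz 0.0114321690975194 0.002353143035299551 0.004706705156895988
65 dxyz 0.011779278345452907 0.00242459034353085 0.0036486314443403556
```

```bash
python3 -m inch '[{"gripper":0.0,"offset":[0.0027,0.0006,0.0125],"rot":[-0.4,1.96,0]},{"gripper":0.0,"offset":[0.0038,0.0008,0.0122],"rot":[-0.4,1.96,0]},{"gripper":0.0,"offset":[0.0048,0.001,0.0118],"rot":[-0.4,1.96,0]},{"gripper":0.0,"offset":[0.0058,0.0012,0.0113],"rot":[-0.4,1.96,0]},{"gripper":0.0,"offset":[0.0067,0.0014,0.0107],"rot":[-0.4,1.96,0]},{"gripper":0.0,"offset":[0,0,0],"rot":[0,0,0]},{"gripper":0.0,"offset":[0,0,0],"rot":[0,0,0]}]'
```

```text
time_s: 11.4
ee_pos: [0.5255, 0.0281, 0.1862]
ee_rot: [-2.965, 0.001, 1.771]
force: [-7.1, -0.6, 5.6]
grip_width: 0.0086
finger_force: 39.7
```

```bash
python3 -m inch '[{"gripper":0.0,"offset":[0.0076,0.0016,0.0101],"rot":[-0.4,1.96,0]},{"gripper":0.0,"offset":[0.0084,0.0017,0.0093],"rot":[-0.4,1.96,0]},{"gripper":0.0,"offset":[0.0092,0.0019,0.0085],"rot":[-0.4,1.96,0]},{"gripper":0.0,"offset":[0.0099,0.002,0.0076],"rot":[-0.4,1.96,0]},{"gripper":0.0,"offset":[0.0105,0.0022,0.0067],"rot":[-0.4,1.96,0]},{"gripper":0.0,"offset":[0.011,0.0023,0.0057],"rot":[-0.4,1.96,0]},{"gripper":0.0,"offset":[0.0114,0.0024,0.0047],"rot":[-0.4,1.96,0]},{"gripper":0.0,"offset":[0,0,0],"rot":[0,0,0]},{"gripper":0.0,"offset":[0,0,0],"rot":[0,0,0]}]'
python3 - <<'E'
from h import *
np.set_printoptions(precision=4,suppress=True,linewidth=150)
T=snap('top','top7.png');S=snap('scene','scene7.png');snap('wrist','wrist7.png')
print(robot.sense()['moment'])
# predicted flap corners at 60deg vs edge: probe housing interior seen in top view
c,s=np.cos(.203),np.sin(.203)
W=lambda x,y,z:(.573+c*x-s*y,.0375+s*x+c*y,z)
g=cv2.cvtColor(T['color'],cv2.COLOR_RGB2GRAY); g0=cv2.cvtColor(cv2.imread('pics/top0.png'),cv2.COLOR_BGR2GRAY)
for y in(-.07,.07):
  print([int(g[int(round(v)),int(round(u))]) for x in np.arange(-.085,.09,.008) for u,v in[proj(T,W(x,y,.11))]])
  print([int(g0[int(round(v)),int(round(u))]) for x in np.arange(-.085,.09,.008) for u,v in[proj(T,W(x,y,.11))]])
E
```

```text
time_s: 12.3
ee_pos: [0.5948, 0.0426, 0.2411]
ee_rot: [-2.725, 0.002, 1.771]
force: [-3.9, 0.4, 8.9]
grip_width: 0.0082
finger_force: 39.9
[-0.092   0.9514 -0.0049]
[47, 69, 119, 90, 93, 93, 92, 89, 91, 90, 90, 90, 75, 167, 93, 46, 48, 50, 48, 92, 91, 42]
[95, 146, 199, 199, 194, 196, 194, 195, 195, 191, 195, 196, 195, 192, 197, 197, 197, 197, 197, 201, 194, 92]
[103, 102, 105, 105, 104, 104, 102, 104, 103, 103, 103, 101, 104, 104, 102, 103, 99, 100, 101, 102, 102, 77]
[92, 223, 199, 200, 197, 196, 195, 196, 198, 196, 197, 192, 195, 189, 196, 182, 198, 197, 195, 199, 186, 93]
```

```bash
python3 -m inch '[{"gripper":0.014,"offset":[0,0,0],"rot":[0,0,0]},{"gripper":0.014,"offset":[0,0,0],"rot":[0,0,0]},{"gripper":0.014,"offset":[0,0,0],"rot":[0,0,0]},{"gripper":0.014,"offset":[0.004,0.0008,0.0091],"rot":[0,0,0]},{"gripper":0.014,"offset":[0.004,0.0008,0.0091],"rot":[0,0,0]},{"gripper":0.014,"offset":[0.004,0.0008,0.0091],"rot":[0,0,0]},{"gripper":0.014,"offset":[0.008,0.0016,0.018],"rot":[0,0,0]},{"gripper":0.014,"offset":[0.008,0.0016,0.018],"rot":[0,0,0]},{"gripper":0.014,"offset":[0,0,0.01],"rot":[0,0,0]},{"gripper":0.014,"offset":[0,0,0],"rot":[0,0,0]}]'
python3 - <<'E'
from h import *
np.set_printoptions(precision=4,suppress=True,linewidth=150)
T=snap('top','top8.png');S=snap('scene','scene8.png')
c,s=np.cos(.203),np.sin(.203)
W=lambda x,y,z:(.573+c*x-s*y,.0375+s*x+c*y,z)
g=cv2.cvtColor(T['color'],cv2.COLOR_RGB2GRAY); gs=cv2.cvtColor(S['color'],cv2.COLOR_RGB2GRAY)
# expected flap at th: free-edge corners
for th in(0,40,60):
    t=np.radians(th)
    print(th,[np.round(proj(S,W(.075-.154*np.cos(t),y,.11+.154*np.sin(t)))) for y in(-.092,.092)])
# bright vertical/edge profile in scene along right side edge (y=-.085) normal plane: hinge-> various th
for th in range(30,100,5):
    t=np.radians(th); print(th,[int(gs[int(round(v)),int(round(u))]) for r in(.08,.11,.14,.15,.16,.17) for u,v in[proj(S,W(.075-r*np.cos(t),-.086,.11+r*np.sin(t)))]])
E
```

```text
time_s: 13.45
ee_pos: [0.6227, 0.0482, 0.3117]
ee_rot: [-2.727, 0.001, 1.771]
force: [0.1, 0.7, 0.6]
grip_width: 0.0137
finger_force: 0.0
0 [array([305., 183.]), array([326., 139.])]
40 [array([316., 167.]), array([337., 121.])]
60 [array([330., 164.]), array([350., 116.])]
30 [60, 68, 59, 107, 130, 130]
35 [54, 46, 121, 78, 129, 129]
40 [42, 47, 105, 56, 114, 128]
45 [52, 51, 161, 135, 58, 124]
50 [66, 76, 223, 104, 54, 78]
55 [61, 87, 221, 141, 62, 54]
60 [120, 129, 127, 154, 82, 68]
65 [95, 111, 125, 125, 124, 179]
70 [76, 74, 74, 74, 73, 73]
75 [77, 75, 74, 75, 74, 73]
80 [83, 77, 75, 75, 73, 74]
85 [121, 76, 76, 76, 76, 75]
90 [87, 76, 77, 77, 76, 76]
95 [78, 97, 87, 83, 108, 134]
```

```bash
python3 -m inch '[{"gripper":0.0,"offset":[-0.0345,-0.0072,0],"rot":[1.6,-7.85,0]},{"gripper":0.0,"offset":[-0.0345,-0.0072,0],"rot":[1.6,-7.85,0]},{"gripper":0.0,"offset":[-0.0345,-0.0072,0],"rot":[1.6,-7.85,0]},{"gripper":0.0,"offset":[0,0,0],"rot":[0,0,-8.18]},{"gripper":0.0,"offset":[0,0,0],"rot":[0,0,-8.18]},{"gripper":0.0,"offset":[0,0,0],"rot":[0,0,-8.18]},{"gripper":0.0,"offset":[0,0,0],"rot":[0,0,-8.18]},{"gripper":0.0,"offset":[0,0,0],"rot":[0,0,-8.18]},{"gripper":0.0,"offset":[0,0,0],"rot":[0,0,-8.18]},{"gripper":0.0,"offset":[0,0,0],"rot":[0,0,-8.18]}]'
python3 -m inch '[{"gripper":0.0,"offset":[0,0,0],"rot":[0,0,-8.18]},{"gripper":0.0,"offset":[0,0,0],"rot":[0,0,-8.18]},{"gripper":0.0,"offset":[0,0,0],"rot":[0,0,-8.18]},{"gripper":0.0,"offset":[0,0,0],"rot":[0,0,-8.18]},{"gripper":0.0,"offset":[0,0,0],"rot":[0,0,0]},{"gripper":0.0,"offset":[0,0,0],"rot":[0,0,0]}]'
```

```text
time_s: 14.55
ee_pos: [0.5174, 0.0266, 0.3077]
ee_rot: [-3.14, 0.002, 0.765]
force: [-0.3, 0.4, 1.0]
grip_width: 0.0
finger_force: 0.0
time_s: 15.15
ee_pos: [0.5178, 0.0266, 0.3082]
ee_rot: [3.141, 0.002, 0.203]
force: [-0.0, -1.5, -0.6]
grip_width: -0.0002
finger_force: 0.0
```

```bash
python3 -m inch '[{"gripper":0.0,"offset":[0,0,-0.046],"rot":[0,0,0]},{"gripper":0.0,"offset":[0,0,-0.046],"rot":[0,0,0]},{"gripper":0.0,"offset":[0.0147,0.003,0],"rot":[0,0,0]},{"gripper":0.0,"offset":[0.0147,0.003,0],"rot":[0,0,0]},{"gripper":0.0,"offset":[0.0147,0.003,0],"rot":[0,0,0]},{"gripper":0.0,"offset":[0.0147,0.003,0],"rot":[0,0,0]},{"gripper":0.0,"offset":[0.0147,0.003,0],"rot":[0,0,0]},{"gripper":0.0,"offset":[0,0,0],"rot":[0,0,0]}]'
python3 -m inch '[{"gripper":0.0,"offset":[0.0147,0.003,0],"rot":[0,0,0]},{"gripper":0.0,"offset":[0.0147,0.003,0],"rot":[0,0,0]},{"gripper":0.0,"offset":[0.0147,0.003,0],"rot":[0,0,0]},{"gripper":0.0,"offset":[0.0147,0.003,0],"rot":[0,0,0]},{"gripper":0.0,"offset":[0,0,0],"rot":[0,0,0]}]'
```

```text
time_s: 15.95
ee_pos: [0.5939, 0.0419, 0.2196]
ee_rot: [3.141, -0.004, 0.203]
force: [-1.3, 0.4, 6.9]
grip_width: -0.0
finger_force: 0.0
time_s: 16.45
ee_pos: [0.6515, 0.0538, 0.2172]
ee_rot: [3.141, -0.0, 0.203]
force: [-1.6, 0.5, -0.6]
grip_width: -0.0004
finger_force: 0.0
```

```bash
for i in 1 2 3; do python3 -m inch '[{"gripper":0.0,"offset":[0.0029,0.0006,0],"rot":[0,0,0]},{"gripper":0.0,"offset":[0.0029,0.0006,0],"rot":[0,0,0]},{"gripper":0.0,"offset":[0,0,0],"rot":[0,0,0]}]' | egrep 'pos|force:'; done
```

```text
ee_pos: [0.6554, 0.0546, 0.216]
force: [-2.6, 0.1, -0.6]
finger_force: 0.8
ee_pos: [0.6623, 0.056, 0.2171]
force: [-1.5, -1.1, -1.2]
finger_force: 0.8
ee_pos: [0.665, 0.0566, 0.2171]
force: [-15.3, -3.3, 3.7]
finger_force: 7.8
```

The contact force rose to 15 N at x′ = 0.019, which matches the predicted position of the open stop. Next I'll back off over the housing and measure the tab.

```bash
python3 -m inch '[{"gripper":0.0,"offset":[-0.01,-0.002,0],"rot":[0,0,0]},{"gripper":0.0,"offset":[-0.03,-0.0062,0],"rot":[0,0,0]},{"gripper":0.04,"offset":[-0.03,-0.0062,0],"rot":[0,0,0]},{"gripper":0.04,"offset":[-0.022,-0.0046,0],"rot":[0,0,0]},{"gripper":0.04,"offset":[0,0,0],"rot":[0,0,0]},{"gripper":0.04,"offset":[0,0,0],"rot":[0,0,0]},{"gripper":0.04,"offset":[0,0,0],"rot":[0,0,0]}]'
python3 - <<'E'
from h import *
np.set_printoptions(precision=4,suppress=True,linewidth=200)
s=snap('wrist','w9.png');T=snap('top','top9.png'); S=snap('scene','scene9.png')
c,sn=np.cos(.203),np.sin(.203)
W=lambda x,y,z:np.array((.573+c*x-sn*y,.0375+sn*x+c*y,z))
R=cv2.Rodrigues(np.array(s['rvec'],float))[0];t=np.array(s['tvec'],float).ravel()
def fp(p):
    q=R@p+t; r=np.hypot(q[0],q[1]); a=np.arctan2(r,q[2]); return s['cx']+s['fx']*a*q[0]/r, s['cy']+s['fy']*a*q[1]/r
def samp(im,f,x,y,z):
    u,v=f(W(x,y,z)); u,v=int(round(u)),int(round(v))
    return int(im[v,u]) if 0<=u<640 and 0<=v<400 else -1
g=cv2.cvtColor(s['color'],cv2.COLOR_RGB2GRAY); gt=cv2.cvtColor(T['color'],cv2.COLOR_RGB2GRAY); gs=cv2.cvtColor(S['color'],cv2.COLOR_RGB2GRAY)
print('cam',-R.T@t)
ys=np.arange(-.024,.0241,.002); print((ys*1000).astype(int))
for x in(-.06,-.04,-.015,0,.015,.04,.06): print(x,'wrist',[samp(g,fp,x,y,.1 if abs(x)<.02 else .08) for y in ys])
for x in(-.06,-.04,-.015,0,.015): print(x,'scene',[samp(gs,lambda p:proj(S,p),x,y,.1 if abs(x)<.02 else .08) for y in ys])
for th in range(80,130,4):
    q=np.radians(th); print(th,[samp(gs,lambda p:proj(S,p),.075-r*np.cos(q),-.086,.11+r*np.sin(q)) for r in(.06,.08,.1,.12,.14,.15,.16,.17)])
E
```

```text
time_s: 18.05
ee_pos: [0.5773, 0.0383, 0.2179]
ee_rot: [3.141, -0.002, 0.2]
force: [0.9, 0.2, -0.1]
grip_width: 0.0398
finger_force: 0.0
cam [0.6496 0.0527 0.3607]
[-24 -22 -19 -17 -15 -13 -11  -9  -7  -5  -3  -1   0   2   4   6   8  10  12  14  16  18  20  22  24]
-0.06 wrist [53, 55, 52, 53, 53, 53, 191, 254, 254, 195, 55, 139, 173, 169, 163, 82, 139, 170, 166, 94, 51, 52, 51, 51, 53]
-0.04 wrist [150, 149, 149, 130, 85, 89, 91, 80, 75, 77, 87, 136, 172, 166, 169, 120, 75, 75, 87, 147, 154, 149, 147, 166, 169]
-0.015 wrist [220, 220, 220, 221, 221, 222, 225, 135, 114, 115, 111, 134, 178, 172, 166, 115, 131, 214, 221, 221, 219, 220, 222, 224, 222]
0 wrist [112, 134, 204, 223, 227, 221, 111, 115, 116, 116, 111, 137, 179, 174, 161, 198, 223, 221, 222, 221, 221, 222, 222, 224, 223]
0.015 wrist [115, 115, 116, 115, 114, 114, 114, 114, 114, 114, 111, 133, 178, 171, 166, 192, 147, 197, 224, 213, 140, 213, 227, 226, 225]
0.04 wrist [114, 114, 114, 113, 114, 113, 114, 114, 114, 113, 109, 119, 168, 164, 252, 237, 225, 225, 224, 226, 228, 228, 229, 228, 227]
0.06 wrist [220, 222, 155, 106, 11
[... 576 characters left out ...]
110, 110, 100, 100, 76, 76, 76, 67]
0.015 scene [67, 100, 100, 100, 113, 113, 105, 105, 96, 96, 119, 130, 166, 166, 171, 171, 133, 133, 109, 109, 96, 91, 73, 73, 65]
80 [69, 62, 204, 207, 73, 67, 67, 66]
84 [90, 97, 252, 206, 73, 65, 67, 66]
88 [109, 205, 254, 185, 71, 64, 67, 66]
92 [117, 189, 214, 200, 75, 68, 67, 66]
96 [108, 106, 149, 169, 150, 130, 131, 107]
100 [103, 101, 102, 101, 101, 100, 99, 98]
104 [96, 100, 100, 102, 99, 110, 116, 178]
108 [68, 70, 65, 66, 100, 147, 123, 124]
112 [62, 63, 61, 92, 123, 121, 123, 123]
116 [61, 61, 60, 81, 122, 122, 121, 122]
120 [64, 62, 62, 122, 121, 122, 150, 244]
124 [62, 62, 69, 121, 122, 132, 248, 244]
128 [63, 61, 122, 124, 71, 250, 248, 248]
```

The flap is at about 106°, which is fully open. The plate lies at y′ ≈ +2 mm, aligned with the housing.

```bash
python3 -m inch '[{"gripper":0.04,"offset":[-0.0047,0.0012,-0.035],"rot":[0,0,0]},{"gripper":0.04,"offset":[0,0,-0.035],"rot":[0,0,0]},{"gripper":0.04,"offset":[0,0,-0.03],"rot":[0,0,0]},{"gripper":0.04,"offset":[0,0,-0.025],"rot":[0,0,0]},{"gripper":0.04,"offset":[0,0,-0.021],"rot":[0,0,0]},{"gripper":0.04,"offset":[0,0,0],"rot":[0,0,0]},{"gripper":0.04,"offset":[0,0,0],"rot":[0,0,0]}]'
python3 -m inch '[{"gripper":0.0,"offset":[0,0,0],"rot":[0,0,0]},{"gripper":0.0,"offset":[0,0,0],"rot":[0,0,0]},{"gripper":0.0,"offset":[0,0,0],"rot":[0,0,0]},{"gripper":0.0,"offset":[0,0,0],"rot":[0,0,0]},{"gripper":0.0,"offset":[0,0,0],"rot":[0,0,0]}]' 60
```

```text
time_s: 18.9
ee_pos: [0.5716, 0.0395, 0.0712]
ee_rot: [3.141, 0.001, 0.2]
force: [-0.7, -0.3, -0.1]
grip_width: 0.0402
finger_force: 0.0
time_s: 19.4
ee_pos: [0.5727, 0.0394, 0.0731]
ee_rot: [3.14, -0.003, 0.2]
force: [0.6, -0.2, 6.7]
grip_width: 0.0069
finger_force: 60.6
```

Plate gripped (width 6.9 mm). I'll draw it straight up, slowly.

```bash
python3 -m inch '[{"gripper":0.0,"offset":[0,0,0.01],"rot":[0,0,0]},{"gripper":0.0,"offset":[0,0,0.01],"rot":[0,0,0]},{"gripper":0.0,"offset":[0,0,0.015],"rot":[0,0,0]},{"gripper":0.0,"offset":[0,0,0.015],"rot":[0,0,0]}]'
python3 -m inch '[{"gripper":0.0,"offset":[0,0,0.02],"rot":[0,0,0]},{"gripper":0.0,"offset":[0,0,0.02],"rot":[0,0,0]},{"gripper":0.0,"offset":[0,0,0.02],"rot":[0,0,0]},{"gripper":0.0,"offset":[0,0,0.02],"rot":[0,0,0]},{"gripper":0.0,"offset":[0,0,0.025],"rot":[0,0,0]},{"gripper":0.0,"offset":[0,0,0.02],"rot":[0,0,0]},{"gripper":0.0,"offset":[0,0,0],"rot":[0,0,0]},{"gripper":0.0,"offset":[0,0,0],"rot":[0,0,0]}]'
python3 - <<'E'
from h import *
np.set_printoptions(precision=4,suppress=True)
T=cv2.imread('pics/top0.png'); import pickle; s=pickle.load(open('s0.pkl','rb'))['top']
g=cv2.cvtColor(T,cv2.COLOR_BGR2GRAY); m=np.zeros_like(g); m[165:245,355:440]=(g[165:245,355:440]>150)*255
m=cv2.morphologyEx(m,cv2.MORPH_OPEN,np.ones((9,9)))
h=cv2.convexHull(max(cv2.findContours(m,0,2)[0],key=cv2.contourArea)); a=cv2.approxPolyDP(h,5,True)[:,0]; print(a)
P=np.array([onz(s,u,v,.022) for u,v in a]);print(P,P.mean(0),np.linalg.norm(P-np.roll(P,1,0),axis=1))
E
```

```text
time_s: 19.8
ee_pos: [0.5712, 0.0394, 0.1224]
ee_rot: [3.141, 0.0, 0.2]
force: [0.7, 0.1, -1.6]
grip_width: 0.0072
finger_force: 59.8
time_s: 20.6
ee_pos: [0.5714, 0.0394, 0.2469]
ee_rot: [3.141, -0.001, 0.2]
force: [-0.3, 0.0, -1.8]
grip_width: 0.0069
finger_force: 59.8
[[375 179]
 [426 189]
 [418 231]
 [367 219]]
[[ 0.6545 -0.245   0.022 ]
 [ 0.6224 -0.4086  0.022 ]
 [ 0.4877 -0.3803  0.022 ]
 [ 0.5255 -0.2183  0.022 ]] [ 0.5725 -0.3131  0.022 ] [0.1317 0.1667 0.1377 0.1664]
```

```bash
python3 -m inch '[{"gripper":0.0,"offset":[0,-0.012,0.01],"rot":[0,0,0]},{"gripper":0.0,"offset":[0,-0.025,0],"rot":[0,0,0]},{"gripper":0.0,"offset":[0,-0.035,0],"rot":[0,0,0]},{"gripper":0.0,"offset":[0,-0.04,0],"rot":[0,0,0]},{"gripper":0.0,"offset":[0,-0.04,0],"rot":[0,0,0]},{"gripper":0.0,"offset":[0,-0.04,0],"rot":[0,0,0]},{"gripper":0.0,"offset":[0,-0.04,0],"rot":[0,0,0]},{"gripper":0.0,"offset":[0,-0.04,0],"rot":[0,0,0]},{"gripper":0.0,"offset":[0,-0.035,0],"rot":[0,0,0]},{"gripper":0.0,"offset":[0.001,-0.0275,-0.01],"rot":[0,0,0]}]'
python3 -m inch '[{"gripper":0.0,"offset":[0,-0.018,-0.01],"rot":[0,0,0]},{"gripper":0.0,"offset":[0,0,-0.01],"rot":[0,0,0]},{"gripper":0.0,"offset":[0,0,0],"rot":[0,0,0]},{"gripper":0.0,"offset":[0,0,0],"rot":[0,0,0]},{"gripper":0.0,"offset":[0,0,0],"rot":[0,0,0]},{"gripper":0.0,"offset":[0,0,0],"rot":[0,0,0]},{"gripper":0.0,"offset":[0,0,0],"rot":[0,0,0]},{"gripper":0.0,"offset":[0,0,0],"rot":[0,0,0]}]'
python3 - <<'E'
from h import *
T=snap('top','top10.png');S=snap('scene','scene10.png');snap('wrist','w10.png')
g=cv2.cvtColor(T['color'],cv2.COLOR_RGB2GRAY); g5=cv2.cvtColor(S['color'],cv2.COLOR_RGB2GRAY); 
gs=cv2.cvtColor(cv2.imread('pics/scene8.png'),cv2.COLOR_BGR2GRAY).astype(int)
# stand+weight region compared with after-release picture; slab visible check
a=g5[75:125,350:395].astype(int); print('stand diff',(abs(a-gs[75:125,350:395])>40).sum(), a.size)
gs9=cv2.cvtColor(cv2.imread('pics/scene9.png'),cv2.COLOR_BGR2GRAY).astype(int)
b=g5[100:165,330:380]; print('flap/housing diff vs 9',(abs(b.astype(int)-gs9[100:165,330:380])>40).sum(), b.size)
c,sn=np.cos(.203),np.sin(.203)
for th in range(88,121,4):
    q=np.radians(th); o=[]
    for r in(.04,.06,.08,.1,.12,.14,.15):
        x,y=.075-r*np.cos(q),-.086; u,v=proj(S,(.573+c*x-sn*y,.0375+sn*x+c*y,.11+r*np.sin(q))); o.append(int(g5[round(v),round(u)]))
    print(th,o)
st=robot.sense(); print(st['ee_pos'],st['force'],st['grip_width'],abs(st['dq']).max(),st['time_s'])
E
```

```text
time_s: 21.6
ee_pos: [0.5718, -0.2983, 0.2468]
ee_rot: [3.14, -0.0, 0.199]
force: [0.9, -0.0, -0.2]
grip_width: 0.0072
finger_force: 59.8
time_s: 22.4
ee_pos: [0.5726, -0.3128, 0.2268]
ee_rot: [3.141, -0.0, 0.201]
force: [-0.1, -0.1, -0.6]
grip_width: 0.0069
finger_force: 59.8
stand diff 1243 2250
flap/housing diff vs 9 1010 3250
88 [124, 108, 244, 201, 190, 77, 67]
92 [115, 120, 197, 212, 205, 78, 70]
96 [112, 111, 109, 156, 176, 152, 133]
100 [107, 107, 104, 104, 104, 103, 102]
104 [97, 99, 104, 103, 105, 101, 112]
108 [78, 72, 75, 66, 68, 105, 151]
112 [67, 65, 64, 65, 95, 124, 124]
116 [65, 65, 64, 63, 83, 126, 126]
120 [63, 65, 66, 65, 127, 126, 125]
[ 0.57236802 -0.31304434  0.22637846] [-0.62506743 -0.51260154 -0.84681019] 0.006736425333900445 0.0012434611214289905 22.55
```

```bash
python3 - <<'E'
from h import *
import pickle
G=lambda n:cv2.imread(f'pics/{n}.png',0).astype(int)
a,b,z=G('top10'),G('top9'),G('top0'); r=np.s_[180:245,165:225]
print((abs(a-b)[r]>40).sum(),(abs(a-z)[r]>40).sum())
s=pickle.load(open('s0.pkl','rb'))['top']; u,v=proj(s,(.521,.3115,.123)); print(u,v); print(a[round(v)-8:round(v)+9:2,round(u)-18:round(u)+19:3])
for n,u,v in(('hubL',247,271),('hubM',358,271),('hubtop',255,148),('jar',349,148),('bottle',309,125),('brush',303,275),('wrench',445,240)):
    print(n,(abs(a-z)[v-14:v+15,u-14:u+15]>60).sum())
# plate tilt in the hand: tab grip -> plate pixels around its expected lower corners
E
```

```text
0 547
191.60569896964927 218.23106335532276
[[ 89 120 242 243 227 171 196  46  80  92 102  98  40]
 [ 76 141 235 235 232 158 244 162 244 238 232 172  67]
 [246 230 235 235 145  95 249 160 238 238 237 243  46]
 [183 226 239 241 242 246  50  98 166 164 243 192  46]
 [ 86 248 229 224 204 215  30  28  29 103 247  51  48]
 [ 85 250 235 236 219 248  97 253 234 228 238  12  49]
 [ 87 255 247 240 238 246  92 249 235 235 238  26  47]
 [ 89  77  97 155 129 234 109 253 239 237 243  29  43]
 [ 90  90  88  76 195  81  78 100 159 158 236  39  86]]
hubL 0
hubM 541
hubtop 98
jar 0
bottle 0
brush 0
wrench 57
```

```bash
python3 -c "
from plant import robot
print(robot.finish_job())"
```

```text
the job is handed in; nothing more can be done
None
```

I handed the job in at about 22.6 s, with no verdict returned: the weight hangs on the peg, the flap is fully open at about 106°, and the gripper holds the plate upright over the tray's middle with its lower edge about 0.14 m above it (hub at (0.36, −0.19) was hidden by the arm at my final check).

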